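# Gauge the pressed disc's depth in the die and lock the reading

### The arm

A 6-joint arm with a two-finger parallel gripper is mounted at the origin on a cart in front of the work surface, level with it; the furniture and walls round the work are solid. World frame = base frame: x ahead of the robot, y to its left, z up, the work surface at z = 0. Lengths are in m, angles in degrees, forces in N, time in s.
With the tool pointing down it reaches from about 0.35 to 0.8 m from the base axis. Payload 7.3 kg.
Tool frame: the origin (TCP) lies midway between the tips of the shut fingers; the grasp point (between the pads) lies 19 mm behind it; z points along the fingers, y is the line along which they close (so a half turn about z gives the same grasp; the last joint's range is limited). The gripper opens to 85 mm and grips with 20 to 120 N. Pads are 22 mm wide; open, the fingers measure 114 mm over their backs; the gripper's body (76 mm by 85 mm) begins 54 mm behind the grasp point. The pads swing forward as they close: fully open they stand 13 mm farther back than shut.
Start: joints at [-75.917, 19.595, 87.324, -0, 73.075, -8.365], TCP at [0.2, -0.485, 0.231] pointing down, gripper open.
Joint ranges: [-145.02, 145.02], [-44.19, 115.74], [2.07, 154.8], [-57.11, 237.11], [16.16, 152.29], [-177.93, 177.93]. Speed limits (degrees/s): [147.25, 147.25, 180, 180, 180, 180].

### API

Orientations are given as a 3x3 rotation matrix whose columns are the frame's x, y, z axes.
In Python, from workcell import arm, cams, finder gives the robot as it stands.
- The arm moves only by the tool send_rows, never from a script. Its argument "commands" is a list of rows, each an object with "claw": the closure, from 0 (fully open) to 1 (shut); "linear": the shift along the tool's x, y, z in units of 40 mm (1.0 is 40 mm), a list of three; "roll": the turn about the tool's z in units of 6 degrees (1.0 is 6 degrees). In form: [{"claw": claw, "linear": [dx, dy, dz], "roll": roll}, ...]. A call has 1 to 8 rows; each row shifts and turns the commanded pose from where the row before left it, along the tool's axes as they then stand; what a row does not reach is not made up. A row lasts 1/8 s, in which the tool goes at most 62.5 mm and 10.7 degrees, less where a joint would pass 70% of its speed; a pose out of reach is approached as far as the arm can. A call is refused whole if a number of a shift passes 1 or a number of a turn 1, either way. A call with a gripper value outside its range is refused whole. The fingers move at their own pace and stop on an object; "newtons" is the grip in N (left out, the last holds). Time passes only in rows, so rows that do not move let the fingers close. It gives the time, the measured TCP pose, the force, the opening and the grip force at its end, in the units of the state.
- arm.get_state(): the state, without advancing time (a new reading comes with each control period).
- cams.grab_frame(name): name is "scene" or "top" or "wrist"; returns a dict with "pixels" (480x640x3 uint8, red, green, blue), "K" (3x3 intrinsics, pixels), "D" ([k1, k2, p1, p2, k3] as OpenCV has them; the pictures are not rectified), "extrinsics" (4x4, takes a point from camera to world coordinates). Camera axes: x right, y up, looking along -z (the intrinsics and any distortion apply to the point x, -y, -z); pixel columns grow to the right and rows downward; lengths in m; the calibration is good to about 2 mm. A picture is of the moment at which its call begins. There is no depth.
- arm.job_done(): hands the job in; it is judged then, once.
Trained networks look in a picture, given as the dict that the camera call returned (one of the last four; its "shot" number tells which), for a name from the list of things; names that differ only in an ending like _2 or _b are one class to them, and where a whole thing is asked for, a point or a joint stands for the part that bears it (a point fixed in the world has none). Each returns a list of dicts, best first, with "score" (0 to 1); they miss things now and then, are a little off and sometimes report something else, mostly with a low value. They report only what shows in the picture. A call takes as long as a camera call. They do not tell look-alikes from the thing itself.
- finder.search_frame(picture, name): "location" ([column, row] in pixels, amid what is visible of it).
- finder.outline_of(picture, name): "region" (480x640 bool, what is visible of it) and "location" ([column, row] in pixels, amid what is visible of it).
- finder.place_of(picture, name): "location" ([column, row] in pixels: a listed point, or the origin of a listed thing).
The state is a dict: "t": time; "joint_positions": joint angles; "qd": joint speeds; "tau": joint torques, N m; "ee_pos": TCP position; "tcp_rot": TCP orientation; "force": force on the tool from outside, world axes, zero at the start; "wrist_torque": the same for the moment, N m; "opening": finger opening in m; "finger_force": force on a finger pad.
Only numpy, scipy, OpenCV 4.12 (cv2) and the standard library are available. Lean on these libraries where they do the work, as an engineer would, in place of code of your own. Each camera call takes 0.05 s, during which the arm holds its last target. There are 200 camera calls.

### The job

Pick up the depth gauge by its black knob and seat its square foot flat in the square pocket on top of the steel die. Then push the probe gently down the bore until it just touches the pressed disc inside, twist the knob fully clockwise to lock the probe at that height, and let go; leave the other things on the bench where they are.

Things in the scene. Friction and masses are not known exactly. Their poses are not given: they have to be found in the camera images.
- gauge: Depth gauge, 0.6 kg, standing upright on the worktop. Square blue foot 64 x 64 x 12 mm, round aluminium tower 38 mm across up to 46 mm (48 mm across where it meets the foot), a steel probe through it, black knob on top (top at 130 mm when the probe is raised). Origin: centre of the foot's underside; z up; x and y parallel to the foot's sides.
- knob_grip (a point): Centre of the black knob, a bar 38 mm long, 16 mm wide, 27 mm high on the probe's upper end, 116.5 mm above the gauge's origin when the probe is raised. With the knob unlocked (lock = 0) the bar is long along the gauge's x, so it is pinched along the gauge's y; its x axis follows the bar. The whole gauge can be lifted by the knob.
- probe (a joint): How far the probe has been pushed down in the gauge, m: 0 raised (tip 2 mm above the foot's underside, as at the start; it slides stiffly, pushing it down takes about 2 N, and unlocked it stays where it is left but is easily dragged along with the fingers), up to 0.045 (tip 43 mm below the underside). The knob goes down with it.
- lock (a joint): Knob angle about the vertical, rad: 0 unlocked (against its stop, as at the start), grows clockwise seen from above to the locked stop at 1.3. It turns against about 0.1 N m; a brake inside begins to bite at about 0.65, where it gets a little stiffer, and the probe counts as locked beyond 1.1.
- die: Fixed steel die, 90 x 90 mm block, 58 mm high, on a 110 x 110 x 6 mm dark plate. Its top has a square pocket 68 x 68 mm, 8 mm deep, with a 2 mm chamfer, for the gauge's foot (2 mm play a side; any of the four quarter turns fits). In the pocket's middle an 18 mm bore goes down. Origin: centre of the underside on the worktop; z up; x and y parallel to its sides.
- pocket (a point): Centre of the die's pocket floor, 50 mm above the worktop; the seated gauge's origin comes here. The white pressed disc lies in the bore somewhere 12 to 37 mm below this point; its depth is not measured and must be felt with the probe. It cracks under more than 15 N.
- beaker_2: Small empty glass beaker, 46 x 50 x 56 mm, bystander; origin: centre of the underside.
- petri_dish: Glass petri dish, 60 mm across, 16 mm high, bystander; origin: centre of the underside.
- crucible_a: White crucible, 34 mm across, 36 mm high, bystander; origin: centre of the underside.
- crucible_b: Second white crucible, 34 mm across, 36 mm high, bystander; origin: centre of the underside.
- tweezers: Steel tweezers, 126 mm long, lying down, bystander; origin: centre of the underside.
Mind the look-alikes: they are no part of the job. Leave any pink or yellow look-alike of the gauge alone.

How it is judged:
By the outcome, as a careful person would: the job done as asked, in the order asked, and still so for the second after the job is handed in, with the robot touching nothing.
It also fails if it takes over 48 s, if anything falls off the work surface, if the arm or the gripper's body presses on something with over 40 N, if the wrist force passes 120 N, or if a joint passes its speed limit or range.

## Working session

There is one attempt and no reset: what is moved stays moved. The work goes in short steps, Python scripts to look and compute and a tool call to move; the robot and the scene stay as the last step left them, time stands still between calls to the robot, and variables do not carry over. Pictures are saved under pics/ and viewed, at most 12 in all, crops included, and the job is handed in when it is done.

Besides the shell and the picture viewer there is one more tool, called after ">>>" as name([rows], argument=value, ...), one row to a line, values as JSON. send_rows: Moves the arm, as the interface text tells. Its arguments: {"type":"object","properties":{"commands":{"type":"array"},"newtons":{"type":"number"}},"required":["commands"]}

```bash
mkdir -p pics; ls
cat > h.py <<'E'
import numpy as np, cv2
from workcell import arm, cams, finder
def ray(f,px):
    u=cv2.undistortPoints(np.array([[px]],float),f["K"],np.array(f["D"],float))[0,0]
    T=np.array(f["extrinsics"]); d=T[:3,:3]@np.array([u[0],-u[1],-1.]); return T[:3,3],d/np.linalg.norm(d)
def at_z(f,px,z):
    o,d=ray(f,px); return o+d*(z-o[2])/d[2]
def proj(f,P):
    T=np.array(f["extrinsics"]); p=(np.atleast_2d(P)-T[:3,3])@T[:3,:3]
    p=p*[1,-1,-1]; return cv2.projectPoints(p,np.zeros(3),np.zeros(3),np.array(f["K"],float),np.array(f["D"],float))[0][:,0]
def tri(obs):
    A=np.zeros((3,3));b=np.zeros(3)
    for f,px in obs:
        o,d=ray(f,px);M=np.eye(3)-np.outer(d,d);A+=M;b+=M@o
    return np.linalg.solve(A,b)
def save(f,n): cv2.imwrite(f"pics/{n}.png",cv2.cvtColor(f["pixels"],cv2.COLOR_RGB2BGR))
E
python3 - <<'E'
from h import *
np.set_printoptions(precision=4,suppress=True)
s=arm.get_state();print(s["t"],s["ee_pos"],s["tcp_rot"],s["force"])
z={"gauge":0,"knob_grip":.1165,"die":0,"pocket":.05}
for c in("scene","top"):
    f=cams.grab_frame(c);save(f,c+"0");print(c,np.array(f["extrinsics"])[:3,3])
    for n in z:
        print(n,[(round(r["score"],2),np.round(r["location"],1),at_z(f,r["location"],z[n])) for r in finder.place_of(f,n)[:4]])
E
```

```text
pics
0.0 [ 0.2004 -0.4848  0.2306] [[ 0.9242  0.3819 -0.0004]
 [ 0.3819 -0.9242  0.0015]
 [ 0.0002 -0.0016 -1.    ]] [-0.1285  0.1813 -0.491 ]
scene [-0.1674  0.7087  0.6127]
gauge [(0.95, array([259. , 288.5]), array([0.6273, 0.1414, 0.    ])), (0.89, array([293.6, 364.7]), array([0.4083, 0.2404, 0.    ])), (0.85, array([366.6, 339.1]), array([0.3743, 0.1068, 0.    ])), (0.68, array([303.4, 315.7]), array([0.4995, 0.1391, 0.    ]))]
knob_grip [(0.89, array([369.6, 282. ]), array([0.37  , 0.1093, 0.1165])), (0.86, array([290.9, 303.8]), array([0.4089, 0.2406, 0.1165])), (0.78, array([254.2, 234.3]), array([0.6315, 0.141 , 0.1165])), (0.68, array([296.6, 263.8]), array([0.4943, 0.1556, 0.1165]))]
die [(0.64, array([423.9, 259.9]), array([ 0.4775, -0.1781,  0.    ]))]
pocket [(0.88, array([427.1, 235.9]), array([ 0.4834, -0.1905,  0.05  ]))]
top [0.4375 0.0337 0.9747]
gauge [(0.89, array([286.7, 358.7]), array([0.3719, 0.1043, 0.    ])), (0.77, array([266.4, 299.8]), array([0.487 , 0.1441, 0.    ])), (0.73, array([266.4, 229.5]), array([0.6294, 0.1445, 0.    ])), (0.64, array([216.4, 340. ]), array([0.4099, 0.2422, 0.    ]))]
knob_grip [(0.72, array([260.8, 216.4]), array([0.6307, 0.1414, 0.1165])), (0.67, array([255.6, 292.5]), array([0.4942, 0.1499, 0.1165])), (0.67, array([201.3, 341.6]), array([0.4108, 0.2435, 0.1165])), (0.59, array([282.7, 360. ]), array([0.3777, 0.1027, 0.1165]))]
die [(0.96, array([430. , 302.1]), array([ 0.4766, -0.1819,  0.    ]))]
pocket [(0.94, array([440.6, 301.1]), array([ 0.4761, -0.1911,  0.05  ]))]
```

View pics/scene0.png

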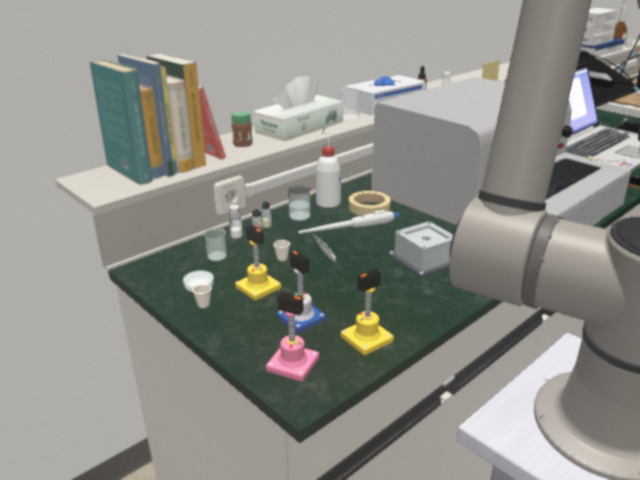

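View pics/top0.png

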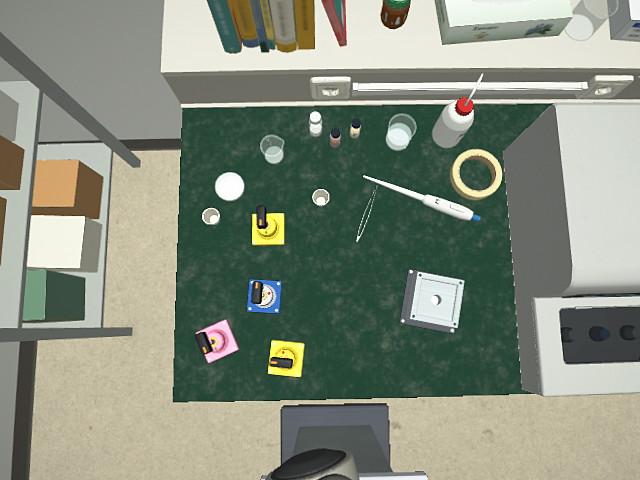

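The blue gauge stands at top (265,295) and scene (302,315), at about (0.495, 0.148), with yellow and pink look-alikes around it. The die is at top (436,300). I'll move above the gauge.

>>> send_rows([
  {"claw": 0,"linear": [0.99,-0.91,0],"roll": 0},
  {"claw": 0,"linear": [0.99,-0.91,0],"roll": 0},
  {"claw": 0,"linear": [0.99,-0.91,0],"roll": 0},
  {"claw": 0,"linear": [0.99,-0.91,0],"roll": 0},
  {"claw": 0,"linear": [0.99,-0.91,0],"roll": 0},
  {"claw": 0,"linear": [0.99,-0.91,0],"roll": 0},
  {"claw": 0,"linear": [0.99,-0.91,0],"roll": 0},
  {"claw": 0,"linear": [0.99,-0.91,0],"roll": 0},
])

```text
t: 1.5
ee_pos: [0.3827, -0.0936, 0.2316]
tcp_rot: [[0.924, 0.382, 0.001], [0.382, -0.924, -0.001], [0.001, 0.001, -1.0]]
force: [0.3, 0.1, -0.2]
opening: 0.0854
finger_force: 0.0
```

>>> send_rows([
  {"claw": 0,"linear": [0.99,-0.91,0],"roll": 0},
  {"claw": 0,"linear": [0.99,-0.91,0],"roll": 0},
  {"claw": 0,"linear": [0.99,-0.91,0],"roll": 0},
  {"claw": 0,"linear": [0.99,-0.91,0],"roll": 0},
  {"claw": 0,"linear": [0.95,-0.88,0],"roll": 0.7},
  {"claw": 0,"linear": [0,0,0],"roll": 1},
  {"claw": 0,"linear": [0,0,0],"roll": 1},
  {"claw": 0,"linear": [0,0,0],"roll": 1},
])

```text
t: 2.5
ee_pos: [0.4945, 0.1472, 0.2312]
tcp_rot: [[1.0, 0.001, -0.0], [0.001, -1.0, -0.0], [-0.0, 0.0, -1.0]]
force: [-0.4, 0.2, -0.5]
opening: 0.0851
finger_force: 0.0
```

Run:
```python
from h import *
np.set_printoptions(precision=4,suppress=True)
s=arm.get_state();print(s["t"],s["ee_pos"],s["tcp_rot"],s["joint_positions"])
for c in("wrist","top","scene"):
    f=cams.grab_frame(c);save(f,c+"1");print(c,np.array(f["extrinsics"])[:3,3])
    for n,z in {"gauge":0,"knob_grip":.1165}.items():
        print(n,[(round(r["score"],2),np.round(r["location"],1),at_z(f,r["location"],z)) for r in finder.place_of(f,n)[:4]])
    h=cv2.cvtColor(f["pixels"],cv2.COLOR_RGB2HSV)
    m=cv2.inRange(h,(105,130,60),(125,255,255))
    k,l,st,ce=cv2.connectedComponentsWithStats(m)
    for i in np.argsort(-st[1:,4])[:2]+1: print(st[i],ce[i])
```

```text
2.5 [0.4945 0.1472 0.2312] [[ 1.      0.0014 -0.0001]
 [ 0.0014 -1.     -0.0002]
 [-0.0001  0.0002 -1.    ]] [ 8.0675 18.6649 88.723  -0.008  72.6217 97.9899]
wrist [0.5606 0.1472 0.3744]
gauge [(0.87, array([354.5, 320.5]), array([0.3744, 0.107 , 0.    ])), (0.87, array([228.8, 287.5]), array([0.4116, 0.2382, 0.    ])), (0.73, array([321.8,  60.8]), array([0.629 , 0.1429, 0.    ])), (0.56, array([315.7, 210. ]), array([0.4929, 0.1482, 0.    ]))]
knob_grip [(0.85, array([370.9, 388.2]), array([0.3745, 0.1051, 0.1165])), (0.73, array([330. ,  20.8]), array([0.6307, 0.1393, 0.1165])), (0.6, array([193.6, 347.2]), array([0.4097, 0.2395, 0.1165]))]
[ 280  172   73   73 2169] [315.4274 203.7492]
top [0.4375 0.0337 0.9747]
gauge [(0.76, array([217.1, 338.8]), array([0.4122, 0.2409, 0.    ])), (0.69, array([288.3, 357.4]), array([0.3744, 0.1011, 0.    ])), (0.62, array([263.9, 294.7]), array([0.4972, 0.1491, 0.    ])), (0.44, array([431.6, 300.9]), array([ 0.479 , -0.1852,  0.    ]))]
knob_grip [(0.59, array([262.4, 218.1]), array([0.6275, 0.1385, 0.1165])), (0.5, array([200.6, 341.9]), array([0.4103, 0.2447, 0.1165])), (0.44, array([281.6, 361.1]), array([0.3759, 0.1046, 0.1165]))]
[270 293  11  21 118] [276.3729 303.8644]
[633  23   7   4  21] [636.5238  24.7143]
scene [-0.1674  0.7087  0.6127]
gauge [(0.97, array([300.8, 316.9]), array([0.4999, 0.145 , 0.    ])), (0.68, array([258.3, 288.6]), array([0.628 , 0.1426, 0.    ])), (0.66, array([366.7, 339.4]), array([0.3736, 0.1073, 0.    ])), (0.56, array([293.4, 365.7]), array([0.4066, 0.2422, 0.    ]))]
knob_grip [(0.96, array([287.9, 303.5]), array([0.4127, 0.2433, 0.1165])), (0.82, array([367.7, 280.8]), array([0.3746, 0.1088, 0.1165])), (0.75, array([298.8, 264.9]), array([0.4889, 0.1553, 0.1165])), (0.75, array([253.5, 232.7]), array([0.6377, 0.138 , 0.1165]))]
[300 307  22  20 115] [312.2348 317.9739]
[376  78  17   6  79] [384.1519  80.962 ]
```

View pics/wrist1.png

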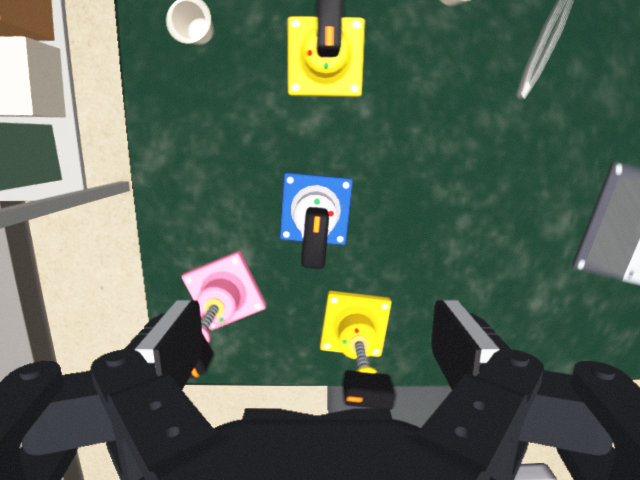

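The blue foot spans (281–352, 173–245) and is turned a few degrees. Its knob is at about (315,238) with the long axis along world x. I'll measure the foot's yaw and centre, and the die's too.

```bash
cat >> h.py <<'E'
def foot(f,z=.012):
    h=cv2.cvtColor(f["pixels"],cv2.COLOR_RGB2HSV)
    m=cv2.inRange(h,(105,130,60),(125,255,255))
    k,l,st,ce=cv2.connectedComponentsWithStats(m); i=1+np.argmax(st[1:,4])
    c=cv2.findContours((l==i).astype(np.uint8),cv2.RETR_EXTERNAL,cv2.CHAIN_APPROX_NONE)[0][0][:,0]
    P=np.array([at_z(f,p.astype(float),z)[:2] for p in c])
    return cv2.minAreaRect((P*1000).astype(np.float32))
E
python3 - <<'E'
from h import *
f=cams.grab_frame("wrist");print(foot(f))
h=cv2.cvtColor(f["pixels"],cv2.COLOR_RGB2HSV); m=(h[...,2]<60).astype(np.uint8); m=m[190:290,290:340]
# black knob: component around (315,250)
k,l,st,ce=cv2.connectedComponentsWithStats(m); i=l[60,25]; print(st[i]+[290,190,0,0,0],ce[i]+[290,190])
c=cv2.findContours((l==i).astype(np.uint8),cv2.RETR_EXTERNAL,cv2.CHAIN_APPROX_NONE)[0][0][:,0]+[290,190]
P=np.array([at_z(f,p.astype(float),.13)[:2] for p in c]);print(cv2.minAreaRect((P*1000).astype(np.float32)))
im=f["pixels"][150:290,250:390]; cv2.imwrite("pics/k.png",cv2.cvtColor(cv2.resize(im,None,fx=4,fy=4),cv2.COLOR_RGB2BGR))
t=cams.grab_frame("top"); im=t["pixels"][250:350,385:485]; cv2.imwrite("pics/die.png",cv2.cvtColor(cv2.resize(im,None,fx=6,fy=6),cv2.COLOR_RGB2BGR))
E
```

```text
((495.92333984375, 148.55047607421875), (64.24262237548828, 64.82759094238281), 85.62088012695312)
[ 300  208   28   61 1113] [313.37646002 241.75112309]
((497.4745178222656, 148.57154846191406), (16.058565139770508, 40.65419387817383), 85.45065307617188)
```

View pics/k.png

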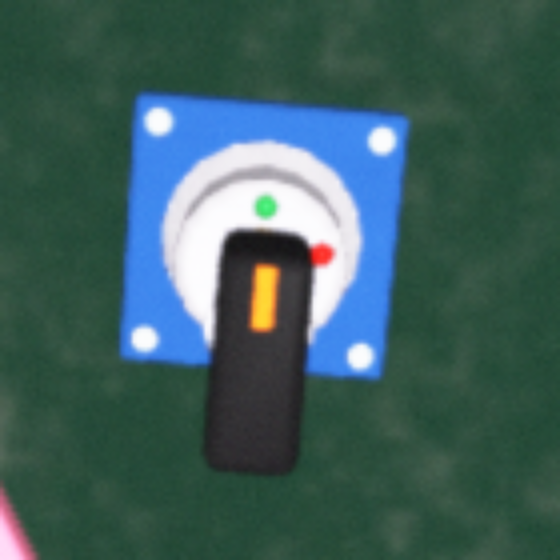

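View pics/die.png

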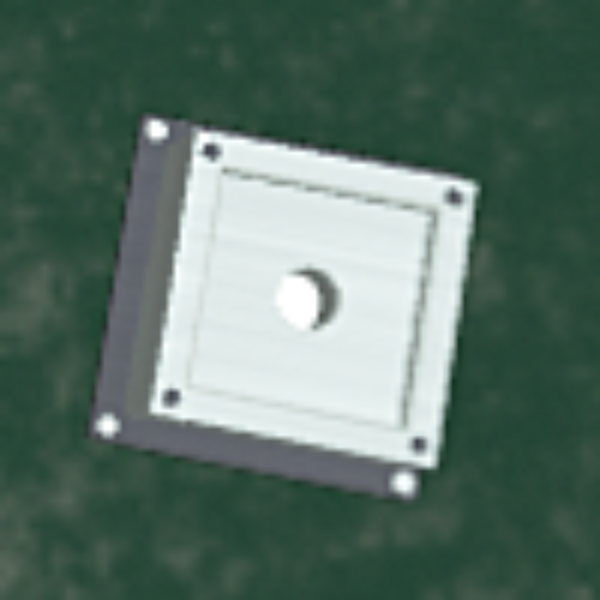

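Gauge: centre (0.496, 0.1486), yaw about -4.4°. Die yaw is about -12° (top edge of the crop runs from (197,128) to (478,186)). I'll descend and grip.

>>> send_rows([
  {"claw": 0,"linear": [0.04,-0.035,0.5],"roll": 0.73},
  {"claw": 0,"linear": [0,0,1],"roll": 0},
  {"claw": 0,"linear": [0,0,1],"roll": 0},
  {"claw": 0,"linear": [0,0,0.6],"roll": 0},
  {"claw": 0,"linear": [0,0,0.24],"roll": 0},
  {"claw": 0.5,"linear": [0,0,0],"roll": 0},
  {"claw": 0.7,"linear": [0,0,0],"roll": 0},
  {"claw": 0.7,"linear": [0,0,0],"roll": 0},
], newtons=50)

```text
t: 4.05
ee_pos: [0.4968, 0.1485, 0.0987]
tcp_rot: [[0.997, -0.072, 0.002], [-0.072, -0.997, 0.0], [0.002, -0.0, -1.0]]
force: [-0.7, 0.1, -0.7]
opening: 0.0319
finger_force: 0.0
```

>>> send_rows([
  {"claw": 1,"linear": [0,0,0],"roll": 0},
  {"claw": 1,"linear": [0,0,0],"roll": 0},
  {"claw": 1,"linear": [0,0,0],"roll": 0},
  {"claw": 1,"linear": [0,0,0],"roll": 0},
])

```text
t: 4.55
ee_pos: [0.4965, 0.1485, 0.0979]
tcp_rot: [[0.997, -0.072, 0.001], [-0.072, -0.997, 0.0], [0.001, -0.0, -1.0]]
force: [0.4, 0.8, 1.7]
opening: 0.0154
finger_force: 51.9
```

Run:
```python
from h import *
s=arm.get_state();print(s["t"],s["ee_pos"],s["opening"],s["finger_force"],s["force"],s["wrist_torque"])
f=cams.grab_frame("wrist");save(f,"w2");f=cams.grab_frame("scene");cv2.imwrite("pics/s2.png",cv2.cvtColor(cv2.resize(f["pixels"][200:380,220:420],None,fx=3,fy=3),cv2.COLOR_RGB2BGR))
```

```text
4.55 [0.49646036 0.14849031 0.09785895] 0.01536894601914292 51.8631649017334 [0.41725907 0.80400043 1.68560402] [ 0.20699154 -0.17283152  0.02449052]
```

View pics/w2.png

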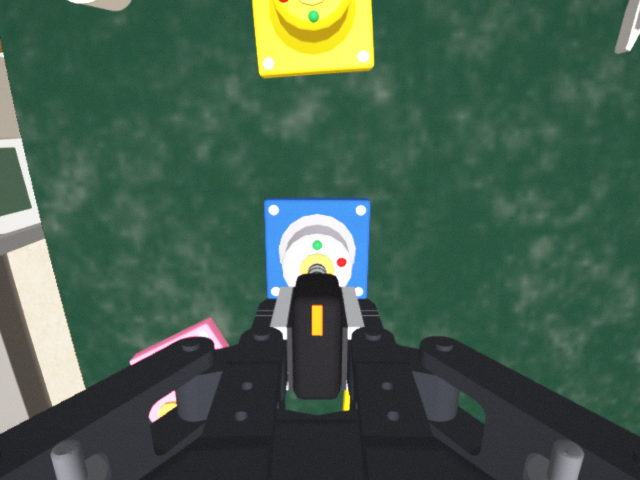

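The grip is square: knob at (317,335) between the pads, opening 15.4 mm, foot aligned with the image. I'll lift and carry the gauge to a spot where the camera sees the die.

>>> send_rows([
  {"claw": 1,"linear": [0,0,-0.3],"roll": 0},
  {"claw": 1,"linear": [0,0,-0.6],"roll": 0},
  {"claw": 1,"linear": [0,0,-0.7],"roll": 0},
  {"claw": 1,"linear": [0,0.2,-0.7],"roll": 0},
  {"claw": 1,"linear": [-0.1,0.4,-0.4],"roll": 0},
  {"claw": 1,"linear": [-0.15,0.6,0],"roll": 0},
  {"claw": 1,"linear": [-0.25,0.8,0],"roll": 0},
  {"claw": 1,"linear": [-0.3,0.9,0],"roll": 0},
])

```text
t: 5.65
ee_pos: [0.4543, 0.0336, 0.2051]
tcp_rot: [[0.997, -0.072, -0.002], [-0.072, -0.997, -0.0], [-0.002, 0.0, -1.0]]
force: [0.3, -0.1, -5.3]
opening: 0.0151
finger_force: 50.9
```

>>> send_rows([
  {"claw": 1,"linear": [-0.3,0.9,0],"roll": 0},
  {"claw": 1,"linear": [-0.25,0.8,0],"roll": 0},
  {"claw": 1,"linear": [-0.15,0.6,0],"roll": 0},
  {"claw": 1,"linear": [0,0.3,0],"roll": 0.4},
  {"claw": 1,"linear": [0,0.1,0],"roll": 0.6},
  {"claw": 1,"linear": [0,0,0],"roll": 0.3},
  {"claw": 1,"linear": [0,0,0],"roll": 0},
  {"claw": 1,"linear": [0,0,0],"roll": 0},
])

```text
t: 6.65
ee_pos: [0.42, -0.0703, 0.2056]
tcp_rot: [[0.979, -0.206, -0.0], [-0.206, -0.979, 0.0], [-0.0, -0.0, -1.0]]
force: [0.1, -0.6, -4.6]
opening: 0.0154
finger_force: 50.8
```

Run:
```python
from h import *
np.set_printoptions(precision=4,suppress=True)
s=arm.get_state();print(s["t"],s["ee_pos"],s["tcp_rot"],s["opening"],s["force"])
f=cams.grab_frame("wrist");save(f,"w3");print(np.array(f["extrinsics"])[:3,3],f["K"])
for n,z in {"die":0,"pocket":.05}.items(): print(n,[(r["score"],r["location"],at_z(f,r["location"],z)) for r in finder.place_of(f,n)[:2]])
print(foot(f,s["ee_pos"][2]-.0975+.012))
t=cams.grab_frame("top")
for n,z in {"die":0,"pocket":.05}.items(): print(n,[(r["score"],r["location"],at_z(t,r["location"],z)) for r in finder.place_of(t,n)[:2]])
```

```text
6.65 [ 0.42   -0.0703  0.2056] [[ 0.9786 -0.2057 -0.0002]
 [-0.2057 -0.9786  0.0001]
 [-0.0003 -0.0001 -1.    ]] 0.015419790482048362 [ 0.1275 -0.6092 -4.5726]
[ 0.4847 -0.0839  0.3488] [[387.7479   0.     316.7585]
 [  0.     387.7479 242.6597]
 [  0.       0.       1.    ]]
die []
pocket [(0.94, [448.2, 117.4], array([ 0.4801, -0.1827,  0.05  ])), (0.33, [312.8, 333.6], array([ 0.3278, -0.0474,  0.05  ]))]
((419.919677734375, -70.27310180664062), (63.553009033203125, 65.1043930053711), 78.00422668457031)
die [(0.55, [433.6, 303.7], array([ 0.4733, -0.1889,  0.    ]))]
pocket [(0.94, [439.2, 299.7], array([ 0.4788, -0.1886,  0.05  ]))]
```

View pics/w3.png

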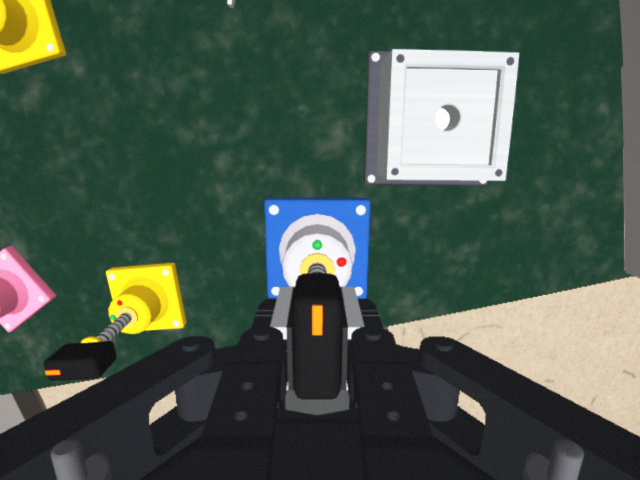

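The die's top face spans (389–519, 50–182) with its bore at (447,118). The held foot is centred under the TCP. I'll fit the die's top face and the pocket.

```bash
cat > d.py <<'E'
from h import *
np.set_printoptions(precision=4,suppress=True)
def corners(f,r0,r1,c0,c1,n):
    g=cv2.cvtColor(f["pixels"],cv2.COLOR_RGB2GRAY); m=np.zeros_like(g); m[r0:r1,c0:c1]=(g[r0:r1,c0:c1]>n)*255
    k,l,st,ce=cv2.connectedComponentsWithStats(m); i=1+np.argmax(st[1:,4])
    c=cv2.findContours((l==i).astype(np.uint8),cv2.RETR_EXTERNAL,cv2.CHAIN_APPROX_NONE)[0]
    c=max(c,key=len); h=cv2.convexHull(c)
    P=np.array([at_z(f,p.astype(float),.058)[:2] for p in h[:,0]])*1000
    a=cv2.minAreaRect(P.astype(np.float32)); print(st[i],a)
E
python3 - <<'E'
from d import *
f=cams.grab_frame("wrist"); g=cv2.cvtColor(f["pixels"],cv2.COLOR_RGB2GRAY)
print(g[118,360:530:3]); print(g[30:200:3,420])
for n in(130,150,170,190): corners(f,20,200,350,560,n)
t=cams.grab_frame("top")
for n in(170,190,205): corners(t,255,345,385,480,n)
for c in [f,t]:
    for b in((402,438,) if c is f else ()): pass
im=cv2.resize(f["pixels"][30:200,360:530],None,fx=3.5,fy=3.5,interpolation=cv2.INTER_CUBIC);cv2.imwrite("pics/d3.png",im[...,::-1])
E
```

```text
[ 73  67  66 105 105 105 109 113 113 118 246 248 248 248 235 241 242 242
 241 241 241 241 242 241 241 255 255 255 255 255 119 113 114 178 242 243
 244 245 244 244 245 245 245 244 188 146 221 242 241 241 239  62  56  59
  56  51  57]
[ 52  55  56  57  56  51  57 242 242 241 242 237 207 238 241 240 239 240
 240 242 242 245 244 240 241 245 244 244 243 242 242 244 242 243 243 242
 242 242 243 244 243 243 245 245 246 232 245 244 243 245 140  93  58  54
  54  55  59]
[  386    49   133   135 15729] ((479.26800537109375, -181.83401489257812), (91.41050720214844, 92.8469467163086), 77.8426742553711)
[  386    49   133   135 15408] ((479.2137451171875, -181.89976501464844), (91.0661392211914, 92.70677185058594), 77.77631378173828)
[  386    49   133   135 15151] ((479.18707275390625, -181.93328857421875), (90.81612396240234, 92.59449005126953), 77.7199935913086)
[  386    49   132   135 14873] ((479.08001708984375, -181.98068237304688), (90.47300720214844, 92.50003051757812), 77.83847045898438)
[ 398  293   82   52 2891] ((424.03228759765625, -189.34909057617188), (145.85919189453125, 98.26516723632812), 72.83160400390625)
[ 399  304   81   41 1903] ((411.6687316894531, -186.44235229492188), (143.69277954101562, 76.80430603027344), 70.85201263427734)
[ 401  313   79   32 1255] ((404.99072265625, -183.25033569335938), (143.10084533691406, 47.87452697753906), 67.09125518798828)
```

View pics/d3.png

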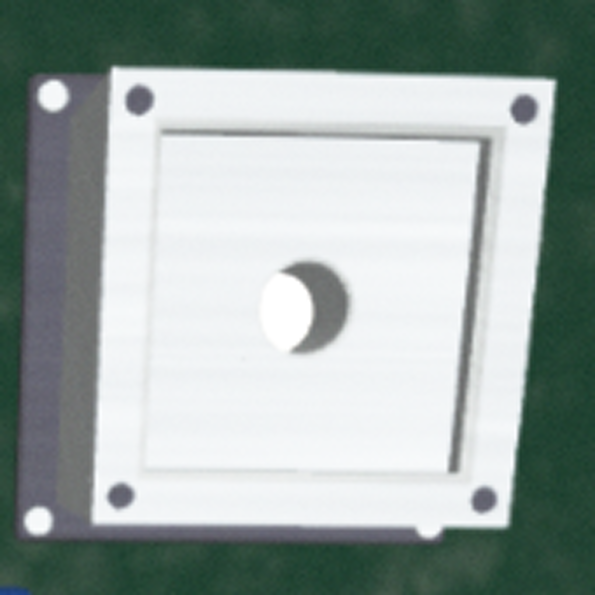

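Run:
```python
from d import *
f=cams.grab_frame("wrist");t=cams.grab_frame("top");print(f["D"],t["D"]);print(np.array(f["extrinsics"])[:3,:3])
W=np.array([(111,67),(555,80),(510,525),(92,524)])/3.5+[360,30]-.4
T=np.array([(197,128),(478,186),(437,467),(152,412)])/6+[385,250]-.4
for F,q in((f,W),(t,T)):
    P=np.array([at_z(F,p,.058)[:2] for p in q])*1000; print(P,P.mean(0)); d=np.roll(P,-1,0)-P; print(np.linalg.norm(d,axis=1),np.degrees(np.arctan2(d[:,1],d[:,0])))
# pocket floor corners, plate disc marks (z .006, 110 plate)
Wp=np.array([(160,133),(480,142),(458,472),(143,470)])/3.5+[360,30]-.4
P=np.array([at_z(f,p,.05)[:2] for p in Wp])*1000; print(P,P.mean(0))
```

```text
[-0.0568  0.      0.      0.      0.    ] [-0.0463  0.      0.      0.      0.    ]
[[-0.2065  0.9449  0.2541]
 [-0.9784 -0.1994 -0.0537]
 [-0.     -0.2598  0.9657]]
[[ 533.9465 -147.6425]
 [ 514.6967 -235.8659]
 [ 426.9106 -217.6838]
 [ 445.321  -128.7162]] [ 480.2187 -182.4771]
[90.299  89.6493 90.8525 90.6239] [-102.3087  168.2985   78.3086  -12.0547]
[[ 533.4336 -148.1708]
 [ 513.4239 -236.4961]
 [ 426.3191 -218.0863]
 [ 445.0928 -129.8494]] [ 479.5673 -183.1506]
[90.5635 89.029  90.2119 90.2207] [-102.7647  168.066    77.9886  -11.7167]
[[ 520.7393 -157.1862]
 [ 506.2749 -222.9467]
 [ 439.2352 -210.9362]
 [ 453.5135 -142.7583]] [ 479.9407 -183.4568]
```

Both cameras agree once corners are used: the die is centred at (0.480, -0.1828) with yaw -12°. The tool is already at that yaw. I'll move over it and lower.

>>> send_rows([
  {"claw": 1,"linear": [0.2,0.24,0],"roll": 0},
  {"claw": 1,"linear": [0.4,0.5,0],"roll": 0},
  {"claw": 1,"linear": [0.5,0.6,0],"roll": 0},
  {"claw": 1,"linear": [0.5,0.6,0],"roll": 0},
  {"claw": 1,"linear": [0.3,0.35,0.3],"roll": 0},
  {"claw": 1,"linear": [0.147,0.155,0.5],"roll": 0},
  {"claw": 1,"linear": [0,0,0.2],"roll": 0},
  {"claw": 1,"linear": [0,0,0],"roll": 0},
])

```text
t: 8.15
ee_pos: [0.4792, -0.1827, 0.1648]
tcp_rot: [[0.978, -0.207, -0.002], [-0.207, -0.978, 0.001], [-0.002, -0.001, -1.0]]
force: [-0.2, 0.8, -4.6]
opening: 0.0153
finger_force: 50.9
```

Run:
```python
from d import *
s=arm.get_state();print(s["t"],s["ee_pos"],s["tcp_rot"],s["force"])
f=cams.grab_frame("wrist");save(f,"w4");print(foot(f,s["ee_pos"][2]-.098+.012))
```

```text
8.15 [ 0.4792 -0.1827  0.1648] [[ 0.9784 -0.2066 -0.0021]
 [-0.2066 -0.9784  0.0013]
 [-0.0023 -0.0008 -1.    ]] [-0.1613  0.8041 -4.6392]
((478.5554504394531, -182.44830322265625), (62.77275848388672, 64.67802429199219), 77.94772338867188)
```

View pics/w4.png

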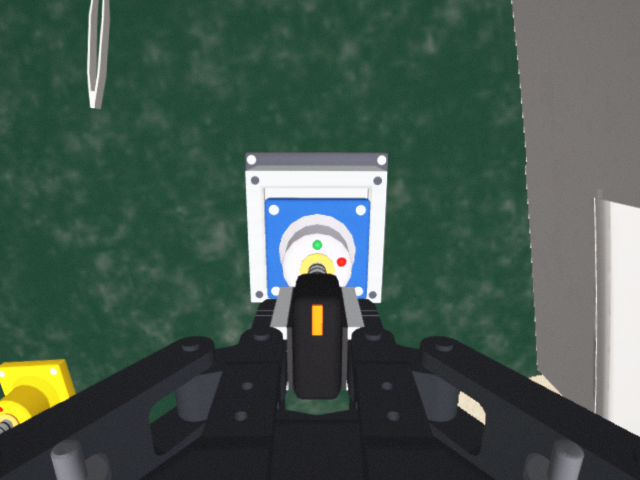

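The foot (265–370) sits centred between the die's corner dots (255/377). I'll lower slowly with a 0.8 mm forward trim.

>>> send_rows([
  {"claw": 1,"linear": [0.02,0,0.08],"roll": 0},
  {"claw": 1,"linear": [0,0,0.08],"roll": 0},
  {"claw": 1,"linear": [0,0,0.06],"roll": 0},
  {"claw": 1,"linear": [0,0,0.05],"roll": 0},
  {"claw": 1,"linear": [0,0,0.05],"roll": 0},
  {"claw": 1,"linear": [0,0,0],"roll": 0},
])

```text
t: 8.95
ee_pos: [0.4806, -0.1835, 0.1527]
tcp_rot: [[0.978, -0.207, -0.0], [-0.207, -0.978, 0.0], [-0.0, 0.0, -1.0]]
force: [-0.7, 0.1, -5.7]
opening: 0.0157
finger_force: 50.9
```

>>> send_rows([
  {"claw": 1,"linear": [0,0,0.04],"roll": 0},
  {"claw": 1,"linear": [0,0,0],"roll": 0},
])

```text
t: 9.2
ee_pos: [0.4807, -0.1835, 0.1512]
tcp_rot: [[0.978, -0.207, -0.0], [-0.207, -0.978, -0.0], [-0.0, 0.0, -1.0]]
force: [0.4, 0.3, -5.3]
opening: 0.015
finger_force: 50.9
```

>>> send_rows([
  {"claw": 1,"linear": [0,0,0.04],"roll": 0},
  {"claw": 1,"linear": [0,0,0],"roll": 0},
])

```text
t: 9.45
ee_pos: [0.4806, -0.1835, 0.1496]
tcp_rot: [[0.978, -0.207, -0.0], [-0.207, -0.978, 0.0], [-0.0, 0.0, -1.0]]
force: [-1.0, -0.2, -5.8]
opening: 0.015
finger_force: 50.9
```

>>> send_rows([
  {"claw": 1,"linear": [0,0,0.03],"roll": 0},
  {"claw": 1,"linear": [0,0,0],"roll": 0},
])

```text
t: 9.7
ee_pos: [0.4807, -0.1835, 0.1485]
tcp_rot: [[0.978, -0.207, 0.0], [-0.207, -0.978, -0.0], [0.0, 0.0, -1.0]]
force: [0.2, -0.3, -4.5]
opening: 0.0152
finger_force: 51.1
```

>>> send_rows([
  {"claw": 1,"linear": [0,0,0.03],"roll": 0},
  {"claw": 1,"linear": [0,0,0],"roll": 0},
])

```text
t: 9.95
ee_pos: [0.4808, -0.1836, 0.1478]
tcp_rot: [[0.978, -0.207, 0.001], [-0.207, -0.978, -0.0], [0.001, 0.0, -1.0]]
force: [-1.8, 0.1, 1.8]
opening: 0.0155
finger_force: 51.9
```

>>> send_rows([
  {"claw": 1,"linear": [0,0,0.03],"roll": 0},
  {"claw": 1,"linear": [0,0,0],"roll": 0},
])

```text
t: 10.2
ee_pos: [0.4808, -0.1836, 0.1463]
tcp_rot: [[0.978, -0.207, 0.0], [-0.207, -0.978, -0.0], [0.001, 0.0, -1.0]]
force: [-0.9, 1.1, 1.8]
opening: 0.0153
finger_force: 51.9
```

Seated at TCP z about 0.148, and the probe now slides at about 2 N. Next I'll advance close to the earliest possible contact (z = 0.134), then use small steps.

>>> send_rows([
  {"claw": 1,"linear": [0,0,0.06],"roll": 0},
  {"claw": 1,"linear": [0,0,0.06],"roll": 0},
  {"claw": 1,"linear": [0,0,0.06],"roll": 0},
  {"claw": 1,"linear": [0,0,0.04],"roll": 0},
  {"claw": 1,"linear": [0,0,0],"roll": 0},
])

```text
t: 10.82
ee_pos: [0.4807, -0.1835, 0.137]
tcp_rot: [[0.978, -0.207, -0.0], [-0.207, -0.978, -0.0], [-0.0, 0.0, -1.0]]
force: [-0.4, 0.2, -1.5]
opening: 0.0154
finger_force: 51.5
```

>>> send_rows([
  {"claw": 1,"linear": [0,0,0.02],"roll": 0},
  {"claw": 1,"linear": [0,0,0.01],"roll": 0},
])

```text
t: 11.08
ee_pos: [0.4808, -0.1835, 0.1362]
tcp_rot: [[0.978, -0.207, 0.0], [-0.207, -0.978, -0.0], [0.0, 0.0, -1.0]]
force: [-0.6, 0.4, 2.8]
opening: 0.0156
finger_force: 51.9
```

>>> send_rows([
  {"claw": 1,"linear": [0,0,0.015],"roll": 0},
  {"claw": 1,"linear": [0,0,0.015],"roll": 0},
])

```text
t: 11.32
ee_pos: [0.4808, -0.1835, 0.1349]
tcp_rot: [[0.978, -0.207, 0.0], [-0.207, -0.978, -0.0], [0.0, 0.0, -1.0]]
force: [-0.8, -0.0, 1.6]
opening: 0.0152
finger_force: 51.8
```

>>> send_rows([
  {"claw": 1,"linear": [0,0,0.015],"roll": 0},
  {"claw": 1,"linear": [0,0,0.015],"roll": 0},
])

```text
t: 11.58
ee_pos: [0.4808, -0.1835, 0.1337]
tcp_rot: [[0.978, -0.207, 0.0], [-0.207, -0.978, -0.0], [0.0, 0.0, -1.0]]
force: [-1.6, 0.7, 1.7]
opening: 0.0152
finger_force: 51.8
```

>>> send_rows([
  {"claw": 1,"linear": [0,0,0.015],"roll": 0},
  {"claw": 1,"linear": [0,0,0.015],"roll": 0},
])

```text
t: 11.82
ee_pos: [0.4807, -0.1835, 0.1325]
tcp_rot: [[0.978, -0.207, 0.0], [-0.207, -0.978, -0.0], [0.0, 0.0, -1.0]]
force: [-1.3, -0.2, 2.1]
opening: 0.0153
finger_force: 51.8
```

>>> send_rows([
  {"claw": 1,"linear": [0,0,0.015],"roll": 0},
  {"claw": 1,"linear": [0,0,0.015],"roll": 0},
])

```text
t: 12.08
ee_pos: [0.4807, -0.1835, 0.1313]
tcp_rot: [[0.978, -0.207, 0.0], [-0.207, -0.978, -0.0], [0.0, 0.0, -1.0]]
force: [-0.9, -0.2, 2.4]
opening: 0.0151
finger_force: 51.9
```

>>> send_rows([
  {"claw": 1,"linear": [0,0,0.015],"roll": 0},
  {"claw": 1,"linear": [0,0,0.015],"roll": 0},
])

```text
t: 12.32
ee_pos: [0.4807, -0.1835, 0.1301]
tcp_rot: [[0.978, -0.207, 0.0], [-0.207, -0.978, -0.0], [0.0, 0.0, -1.0]]
force: [-0.2, -0.2, 2.4]
opening: 0.0152
finger_force: 51.9
```

>>> send_rows([
  {"claw": 1,"linear": [0,0,0.015],"roll": 0},
  {"claw": 1,"linear": [0,0,0.015],"roll": 0},
])

```text
t: 12.58
ee_pos: [0.4807, -0.1835, 0.1289]
tcp_rot: [[0.978, -0.207, 0.0], [-0.207, -0.978, -0.0], [0.0, 0.0, -1.0]]
force: [-0.4, -1.1, 2.6]
opening: 0.0153
finger_force: 51.9
```

>>> send_rows([
  {"claw": 1,"linear": [0,0,0.015],"roll": 0},
  {"claw": 1,"linear": [0,0,0.015],"roll": 0},
])

```text
t: 12.82
ee_pos: [0.4807, -0.1835, 0.1277]
tcp_rot: [[0.978, -0.207, 0.0], [-0.207, -0.978, -0.0], [0.0, 0.0, -1.0]]
force: [-0.6, 0.0, 2.0]
opening: 0.0153
finger_force: 51.9
```

>>> send_rows([
  {"claw": 1,"linear": [0,0,0.015],"roll": 0},
  {"claw": 1,"linear": [0,0,0.015],"roll": 0},
])

```text
t: 13.08
ee_pos: [0.4807, -0.1835, 0.1265]
tcp_rot: [[0.978, -0.207, 0.0], [-0.207, -0.978, -0.0], [0.0, 0.0, -1.0]]
force: [0.5, -0.9, 1.6]
opening: 0.0151
finger_force: 51.9
```

>>> send_rows([
  {"claw": 1,"linear": [0,0,0.015],"roll": 0},
  {"claw": 1,"linear": [0,0,0.015],"roll": 0},
])

```text
t: 13.32
ee_pos: [0.4807, -0.1835, 0.1253]
tcp_rot: [[0.978, -0.207, 0.0], [-0.207, -0.978, -0.0], [0.0, 0.0, -1.0]]
force: [-0.8, -0.5, 2.8]
opening: 0.0151
finger_force: 51.9
```

>>> send_rows([
  {"claw": 1,"linear": [0,0,0.015],"roll": 0},
  {"claw": 1,"linear": [0,0,0.015],"roll": 0},
])

```text
t: 13.58
ee_pos: [0.4807, -0.1835, 0.1241]
tcp_rot: [[0.978, -0.207, 0.0], [-0.207, -0.978, -0.0], [0.0, 0.0, -1.0]]
force: [-0.3, -0.7, 2.6]
opening: 0.015
finger_force: 51.9
```

>>> send_rows([
  {"claw": 1,"linear": [0,0,0.015],"roll": 0},
  {"claw": 1,"linear": [0,0,0.015],"roll": 0},
])

```text
t: 13.82
ee_pos: [0.4807, -0.1835, 0.1229]
tcp_rot: [[0.978, -0.207, 0.0], [-0.207, -0.978, -0.0], [0.0, 0.0, -1.0]]
force: [-0.0, -0.7, 2.3]
opening: 0.0156
finger_force: 51.9
```

>>> send_rows([
  {"claw": 1,"linear": [0,0,0.015],"roll": 0},
  {"claw": 1,"linear": [0,0,0.015],"roll": 0},
])

```text
t: 14.08
ee_pos: [0.4808, -0.1835, 0.1221]
tcp_rot: [[0.978, -0.207, 0.0], [-0.207, -0.978, -0.0], [0.001, 0.0, -1.0]]
force: [-2.3, 0.1, 8.5]
opening: 0.0153
finger_force: 52.8
```

Contact: the force jumped to 8.5 N at z = 0.1221. I'll relax slightly.

>>> send_rows([
  {"claw": 1,"linear": [0,0,-0.008],"roll": 0},
  {"claw": 1,"linear": [0,0,0],"roll": 0},
])

```text
t: 14.32
ee_pos: [0.4808, -0.1835, 0.1221]
tcp_rot: [[0.978, -0.207, 0.0], [-0.207, -0.978, -0.0], [0.0, 0.0, -1.0]]
force: [-0.9, -0.8, 4.0]
opening: 0.015
finger_force: 52.2
```

Holding at 4 N, touching. Now I'll twist clockwise (positive roll).

>>> send_rows([
  {"claw": 1,"linear": [0,0,0],"roll": 0.3},
  {"claw": 1,"linear": [0,0,0],"roll": 0.6},
  {"claw": 1,"linear": [0,0,0],"roll": 0.7},
  {"claw": 1,"linear": [0,0,0],"roll": 0.7},
  {"claw": 1,"linear": [0,0,0],"roll": 0.7},
  {"claw": 1,"linear": [0,0,0],"roll": 0.7},
  {"claw": 1,"linear": [0,0,0],"roll": 0.7},
  {"claw": 1,"linear": [0,0,0],"roll": 0.6},
])

```text
t: 15.32
ee_pos: [0.4806, -0.1839, 0.1222]
tcp_rot: [[0.742, -0.671, -0.0], [-0.671, -0.742, -0.001], [0.0, 0.001, -1.0]]
force: [-2.0, -1.9, 4.8]
opening: 0.0153
finger_force: 52.4
```

```bash
python3 -c "
from d import *
s=arm.get_state();R=s['tcp_rot'];print(s['t'],s['ee_pos'],s['force'],s['wrist_torque'],np.degrees(np.arctan2(R[1][0],R[0][0])),s['joint_positions'])"
```

```text
15.325 [ 0.4806 -0.1839  0.1222] [-2.0284 -1.863   4.8159] [-0.4113  0.3737  0.1412] -42.10611908649535 [-29.4472  25.1841  97.73    -0.0642  57.0697 102.6939]
```

>>> send_rows([
  {"claw": 1,"linear": [0,0,0],"roll": 0.7},
  {"claw": 1,"linear": [0,0,0],"roll": 0.7},
  {"claw": 1,"linear": [0,0,0],"roll": 0.7},
  {"claw": 1,"linear": [0,0,0],"roll": 0.7},
  {"claw": 1,"linear": [0,0,0],"roll": 0.7},
  {"claw": 1,"linear": [0,0,0],"roll": 0.7},
  {"claw": 1,"linear": [0,0,0],"roll": 0.7},
  {"claw": 1,"linear": [0,0,0],"roll": 0.6},
])

```text
t: 16.32
ee_pos: [0.4803, -0.1836, 0.1222]
tcp_rot: [[0.257, -0.966, -0.001], [-0.966, -0.257, -0.0], [0.0, 0.001, -1.0]]
force: [-3.6, -0.5, 6.8]
opening: 0.0155
finger_force: 52.6
```

```bash
python3 -c "
from d import *
s=arm.get_state();R=s['tcp_rot'];print(s['t'],s['ee_pos'],s['force'],s['wrist_torque'],np.degrees(np.arctan2(R[1][0],R[0][0])),s['joint_positions'])"
```

```text
16.325 [ 0.4803 -0.1836  0.1222] [-3.5946 -0.5133  6.8135] [-0.169   0.4596  0.1149] -75.1089930597642 [-29.4436  25.172   97.7474  -0.0493  57.1128 135.6922]
```

>>> send_rows([
  {"claw": 1,"linear": [0,0,0],"roll": 0.5},
  {"claw": 1,"linear": [0,0,0],"roll": 0.5},
  {"claw": 1,"linear": [0,0,0],"roll": 0.5},
  {"claw": 1,"linear": [0,0,0],"roll": 0.3},
  {"claw": 1,"linear": [0,0,0],"roll": 0},
])

```text
t: 16.95
ee_pos: [0.4802, -0.1836, 0.1222]
tcp_rot: [[0.073, -0.997, -0.001], [-0.997, -0.073, -0.0], [0.0, 0.001, -1.0]]
force: [-2.4, -1.5, 6.0]
opening: 0.0153
finger_force: 52.6
```

```bash
python3 -c "
from d import *
s=arm.get_state();R=s['tcp_rot'];print(s['t'],s['ee_pos'],s['force'],s['wrist_torque'],np.degrees(np.arctan2(R[1][0],R[0][0])),s['joint_positions'])
f=cams.grab_frame('wrist');print(foot(f,.062))
im=cv2.resize(f['pixels'][130:430,180:480],None,fx=2,fy=2);cv2.imwrite('pics/w5.png',im[...,::-1])"
```

```text
16.95 [ 0.4802 -0.1836  0.1222] [-2.3528 -1.4771  5.9783] [-0.1536  0.4719  0.0085] -85.81543356802808 [-29.4472  25.1718  97.7538  -0.0536  57.1205 146.3974]
((480.12225341796875, -182.8990020751953), (64.08556365966797, 63.213443756103516), 74.06060791015625)
```

View pics/w5.png

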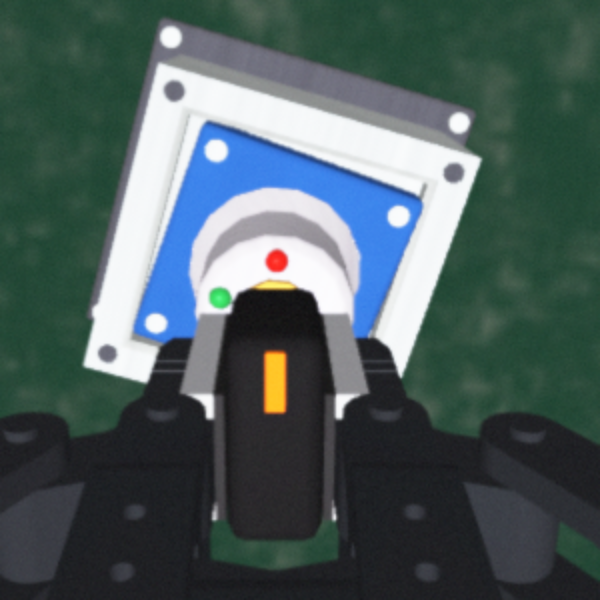

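The red dot is now under the pointer. The foot turned about 4° within its play, so the knob is at about 1.22 rad. I'll turn on to the stop.

>>> send_rows([
  {"claw": 1,"linear": [0,0,0],"roll": 0.3},
  {"claw": 1,"linear": [0,0,0],"roll": 0.3},
  {"claw": 1,"linear": [0,0,0],"roll": 0.2},
  {"claw": 1,"linear": [0,0,0],"roll": 0},
])

```text
t: 17.5
ee_pos: [0.4801, -0.1836, 0.1222]
tcp_rot: [[-0.01, -1.0, -0.001], [-1.0, 0.01, -0.0], [0.0, 0.001, -1.0]]
force: [-2.4, -0.6, 5.0]
opening: 0.0154
finger_force: 52.6
```

```bash
cat > q.py <<'E'
from d import *
s=arm.get_state();R=s['tcp_rot'];print(s['t'],s['ee_pos'],s['force'],s['wrist_torque'],s['tau'],np.degrees(np.arctan2(R[1][0],R[0][0])))
f=cams.grab_frame('wrist');print(foot(f,.062))
E
python3 q.py
```

```text
17.5 [ 0.4801 -0.1836  0.1222] [-2.397  -0.5684  4.994 ] [-0.0963  0.8087  0.1968] [  0.8344 -41.313  -20.1325   0.7373  -0.8245   0.2656] -90.57922624721087
((480.1944885253906, -182.8604736328125), (64.23948669433594, 63.25434875488281), 73.93761444091797)
```

>>> send_rows([
  {"claw": 1,"linear": [0,0,0],"roll": 0.2},
  {"claw": 1,"linear": [0,0,0],"roll": 0.1},
  {"claw": 1,"linear": [0,0,0],"roll": 0},
])

```text
t: 17.92
ee_pos: [0.4801, -0.1836, 0.1222]
tcp_rot: [[-0.039, -0.999, -0.002], [-0.999, 0.039, -0.001], [0.001, 0.001, -1.0]]
force: [-3.1, 0.1, 6.4]
opening: 0.0155
finger_force: 55.4
```

```bash
python3 q.py
```

```text
17.925 [ 0.4801 -0.1836  0.1222] [-3.0655  0.0666  6.4003] [-0.0764  0.7246  1.214 ] [ -0.2796 -41.3092 -20.0525   1.2541  -0.8218   1.2689] -92.22536568591705
((480.1103210449219, -182.84295654296875), (64.13321685791016, 63.349525451660156), 73.625244140625)
```

The torque rose to 1.2 N m, so the knob is at the stop. I'll ease off, open, and retreat upward.

>>> send_rows([
  {"claw": 1,"linear": [0,0,0],"roll": -0.25},
  {"claw": 1,"linear": [0,0,0],"roll": 0},
  {"claw": 0.5,"linear": [0,0,0],"roll": 0},
  {"claw": 0.4,"linear": [0,0,0],"roll": 0},
  {"claw": 0.4,"linear": [0,0,0],"roll": 0},
  {"claw": 0.4,"linear": [0,0,0],"roll": 0},
  {"claw": 0.4,"linear": [0,0,0],"roll": 0},
], newtons=20)

```text
t: 18.85
ee_pos: [0.4807, -0.1835, 0.122]
tcp_rot: [[-0.015, -1.0, -0.0], [-1.0, 0.015, -0.0], [0.0, 0.0, -1.0]]
force: [1.2, 0.3, -0.0]
opening: 0.0514
finger_force: 0.0
```

>>> send_rows([
  {"claw": 0.4,"linear": [0,0,-0.2],"roll": 0},
  {"claw": 0.4,"linear": [0,0,-0.5],"roll": 0},
  {"claw": 0.4,"linear": [0,0,-0.8],"roll": 0},
  {"claw": 0.4,"linear": [0,0,-0.8],"roll": 0},
  {"claw": 0.4,"linear": [0,0,-0.6],"roll": 0},
  {"claw": 0.4,"linear": [0,0,0],"roll": 0},
])

```text
t: 19.6
ee_pos: [0.4816, -0.1839, 0.2402]
tcp_rot: [[-0.015, -1.0, 0.004], [-1.0, 0.015, -0.002], [0.002, -0.004, -1.0]]
force: [0.1, 0.6, -0.4]
opening: 0.0516
finger_force: 0.0
```

```bash
python3 q.py; python3 -c "
from d import *
f=cams.grab_frame('wrist');save(f,'w6');print([(r['score'],r['location']) for r in finder.place_of(f,'knob_grip')[:2]])"
```

```text
19.6 [ 0.4816 -0.1839  0.2402] [ 0.0669  0.5915 -0.4384] [-0.0765 -0.0085  0.0083] [  0.0385 -43.3156 -25.7842   0.0007   0.2985   0.0001] -90.83148075802684
((479.7215881347656, -182.33297729492188), (63.58509826660156, 62.697425842285156), 74.19031524658203)
[(0.71, [316.2, 246.9])]
```

View pics/w6.png

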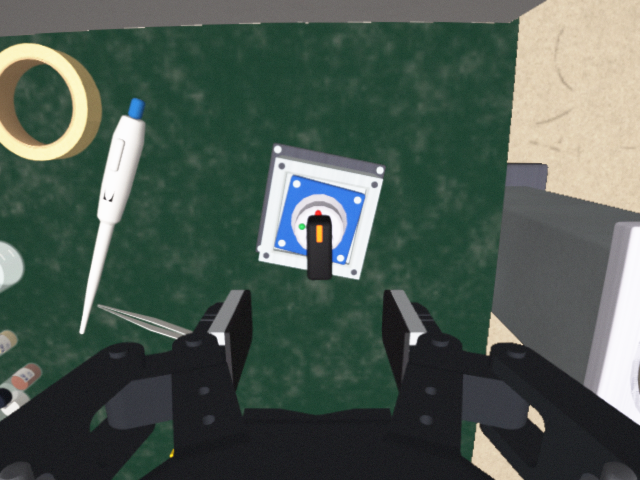

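The gauge is seated in the pocket (foot around (320,220)). The knob at (319,247) points at the red dot, and the gripper is clear.

```bash
python3 -c "
from workcell import arm
print(arm.job_done())"
```

```text
the job is handed in; nothing more can be done
None
```

The gauge is seated in the die pocket, the probe touched the disc at a peak reading of 8.5 N (limit 15 N), the knob is locked at its clockwise stop and released, and the job was handed in at about 20 s; no verdict was returned.

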